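# Hang the offset tool rest level

### The job

Lift the bare-aluminium lathe tool rest with the off-centre post out of its wooden cradle and hang it on the stand's peg, through the one of its four holes that makes its bar hang level. Let go and leave it hanging still. Leave the blue tool rest in its cradle.

Things in the scene. Friction and masses are not known exactly. Their poses are not given: they have to be found in the camera images.
- offset_rest: Tool rest to hang. Origin: middle of the bar's underside. Aluminium bar (150 g): own y -80 to 80 mm, z 0 to 46, x -4 to 4. Steel post (230 g), 20 mm thick, at y = +50, z 0 to -90. Both uniform; total may differ by 20 %, same shares. Four 18 mm holes along x at y = -30, 0, 30, 60, all at z = 15. Grip the top edge across x, at most 18 mm deep, to clear the holes.
- offset_holder: Fixed wooden cradle for that rest: base 70 (x) x 164 (y) x 6 mm and two cheeks, 50 x 14 mm, at y = -75 and +75, 115 mm high. The bar's ends start in 12 mm wide, 15 mm deep slots in the cheeks, the post hangs free between them: lift straight up. Origin: centre of its underside, on the bench; the bar lies along its y, over its middle.
- hang_stand: Fixed stand. Origin: centre of the underside of its 190 (x) x 110 x 14 mm base. Red upright, 18 x 26 mm, at x = +78, top z = 164. From it an 8 mm steel peg points to own -x at y = 0, ending in a 12 mm red ball at x = -52, z = 164.5; its axis is at z = 160 over the origin, rising 5 degrees to the ball. Parts go on over the ball along own +x.
- straight_rest: Bystander to leave alone: blue tool rest, bar 110 (own y) x 46 high x 8 mm, post 20 mm thick in its middle, in its own like cradle, 114 mm long and 115 mm high. Origin: middle of the bar's underside; the bar's top is 46 mm above, 146 mm above the bench.
Things that resemble listed ones, but are neither listed nor needed, are in the scene too. What is meant by the hang_stand is not purple, and is the smaller of those in its own colour.

How it is judged:
By the outcome, as a careful person would: the job done as asked, in the order asked, and still so for the second after the job is handed in, with the robot touching nothing.
It also fails if it takes over 48 s, if anything falls off the work surface, if the arm or the gripper's body presses on something with over 40 N, if the wrist force passes 120 N, or if a joint passes its speed limit or range.

### The arm

A 6-joint arm with a two-finger parallel gripper is mounted at the origin on the work surface. World frame = base frame: x ahead of the robot, y to its left, z up, the work surface at z = 0. Lengths are in m, angles in rad, forces in N, time in s.
With the tool pointing down it reaches from about 0.275 to 0.85 m from the base axis. Payload 19 kg.
Tool frame: the origin (TCP) lies midway between the tips of the shut fingers; the grasp point (between the pads) lies 19 mm behind it (manip.tcp_to_grasp is the distance from the TCP to the grasp point, in m); x points along the fingers, z is the direction in which the jaws open and shut, and the axes are right-handed (so a half turn about x gives the same grasp; the last joint's range is limited). The gripper opens to 85 mm and grips with 20 to 120 N. Pads are 22 mm wide; open, the fingers measure 114 mm over their backs; the gripper's body (76 mm by 85 mm) begins 54 mm behind the grasp point. The pads swing forward as they close: fully open they stand 13 mm farther back than shut.
Start: joints at [0.988, 0.15, 1.437, -0, 1.554, -0.134], TCP at [0.249, 0.518, 0.231] pointing down, gripper open.
Joint ranges: [-2.8, 2.8], [-0.68, 2.1], [0.12, 2.68], [-1.39, 4.53], [0.16, 2.79], [-2.81, 2.81]. Speed limits (rad/s): [1.89, 1.89, 2.22, 3.01, 3.01, 3.01].

### API

Orientations are given as a unit quaternion [w, x, y, z].
In Python, from cell import manip, camera, ticket gives the robot as it stands.
- The arm moves only by the shell command python3 -m jog 'ROWS' [FORCE]. ROWS is JSON, a list of rows, each an object of numbers: "tx", "ty", "tz": the shift along the tool's x, y, z in mm; "wx", "wy", "wz": the turn, a rotation vector about the tool's x, y, z in degrees; "gripper": the opening, from 0 (shut) to 1 (fully open). In form: [{"tx": .., "ty": .., "tz": .., "wx": .., "wy": .., "wz": .., "gripper": ..}, ...]. A call has 1 to 12 rows; each row is the pose to reach, as a shift and turn from the pose measured when the call began, along the tool's axes at that moment; what a row does not reach only later rows make up. A row lasts 1/12 s, in which the tool goes at most 41.7 mm and 7.16 degrees, less where a joint would pass 70% of its speed; a pose out of reach is approached as far as the arm can. A call with a gripper value outside its range is refused whole. The fingers move at their own pace and stop on an object; FORCE is the grip in N (left out, the last holds). Time passes only in rows, so rows that repeat a pose let the fingers close. It gives the time, the measured TCP pose, the force and the opening at its end, in the units of the state.
- manip.observe(): the state, without advancing time (a new reading comes with each control period).
- camera(name): name is "scene" or "top" or "wrist"; returns a dict with "image" (384x512x3 uint8, red, green, blue), "K" (3x3 intrinsics, pixels), "k1" (the pictures are not rectified: a ray, as slopes to the right and down, at radius r is drawn at 1 + k1 r^2 times it, then the intrinsics apply), "R" (3x3) and "t" (3): a world point X has camera coordinates R X + t; the wrist camera has in their place "mount" (4x4, takes a point from camera to tool coordinates, whose origin is the TCP and whose axes are the tool frame's). Camera axes: x right, y down, z forward; pixel columns grow to the right and rows downward; lengths in m; the calibration is good to about 2 mm. A picture is of the moment at which its call begins: read the wrist's pose just before it. There is no depth.
- ticket.finish_job(): hands the job in, once; it reports no verdict.
The state is a dict: "time": time; "q": joint angles; "dq": joint speeds; "tau": joint torques, N m; "ee_pos": TCP position; "tool_rot": TCP orientation; "ft_force": force on the tool from outside, world axes, zero at the start; "wrist_torque": the same for the moment, N m; "opening": finger opening in m.
Only numpy, scipy, OpenCV 4.12 (cv2) and the standard library are available. Lean on these libraries where they do the work, as an engineer would, in place of code of your own. Each camera call takes 0.05 s, during which the arm holds its last target.

## Working session

There is one attempt and no reset: what is moved stays moved. The work goes in short steps, Python scripts to look and compute and a shell command to move; the robot and the scene stay as the last step left them, time stands still between calls to the robot, and variables do not carry over. Pictures are saved under pics/ and viewed, and the job is handed in when it is done.

```bash
ls; mkdir -p pics; python3 - <<'E'
from cell import manip,camera
import cv2
s=manip.observe();print(s)
for n in("scene","top","wrist"):
    c=camera(n);cv2.imwrite(f"pics/{n}0.png",c["image"][:,:,::-1])
    print(n,{k:(v.tolist() if hasattr(v,'tolist') else v) for k,v in c.items() if k!="image"})
E
```

```text
pics
{'time': 0.0, 'q': array([ 9.88029436e-01,  1.50986420e-01,  1.43800515e+00,  1.48512820e-05,
        1.55378354e+00, -1.33999216e-01]), 'dq': array([-8.64297238e-05,  7.17381681e-05,  3.12864967e-04, -1.24447762e-03,
        9.65126486e-04, -4.66655856e-04]), 'tau': array([-2.69833108e-03, -7.13039732e+01, -5.70866311e+01, -2.05956185e-04,
        8.86477064e-03, -7.19830791e-05]), 'ee_pos': array([0.24935134, 0.51786336, 0.2306881 ]), 'tool_rot': array([ 0.59833579, -0.37638107,  0.59910118,  0.37604434]), 'ft_force': array([0.15856401, 0.80421041, 0.35911952]), 'wrist_torque': array([-0.03883479,  0.02324856, -0.00975773]), 'opening': 0.08552173728580136}
scene {'K': [[473.38359421599677, 0.0, 259.50468139311727], [0.0, 473.38359421599677, 196.3568037507826], [0.0, 0.0, 1.0]], 'k1': -0.14012735297041676, 'R': [[0.995428329999935, 0.09513300778661654, 0.008494154637874299], [0.08352625418488752, -0.8239356653111903, -0.5604938753367852], [-0.04632283125395218, 0.5586409672210567, -0.8281150071378613]], 't': [-0.41848740178296095, 0.002541124262268403, 1.1182888129561144]}
top 
[... 171 characters left out ...]
8, -0.999658006304317, -0.025620206304858412], [-0.9976978317816492, -0.003495677035431, -0.06772604152214684], [0.06761331967608983, 0.0259162241412971, -0.9973749487171997]], 't': [0.013267079432757917, 0.4029419025892467, 1.025409896667578]}
wrist {'K': [[322.17128476593257, 0.0, 257.7112972894606], [0.0, 322.17128476593257, 190.5258772696664], [0.0, 0.0, 1.0]], 'k1': -0.06978224350397641, 'mount': [[-0.0008843888738373428, -0.31186922112009624, 0.9501246269696741, -0.1429074017442077], [-0.0004715851476334124, -0.9501247628166967, -0.31186970466841163, 0.08117594904977067], [0.9999994977317571, -0.0007238787593755062, 0.0006932068763081694, -0.0008714220117095328], [0.0, 0.0, 0.0, 1.0]]}
```

View pics/scene0.png

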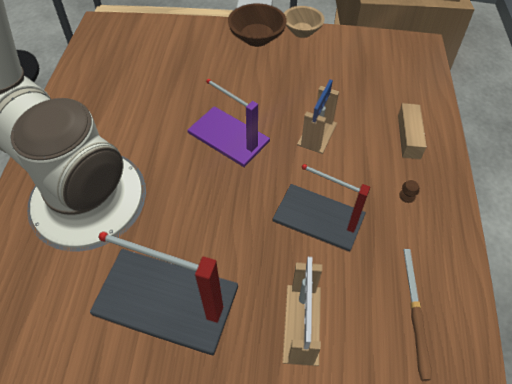

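View pics/top0.png

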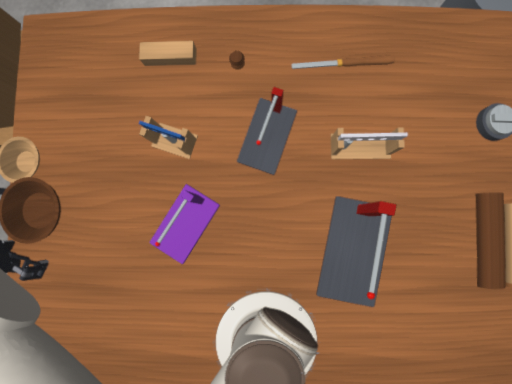

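View pics/wrist0.png

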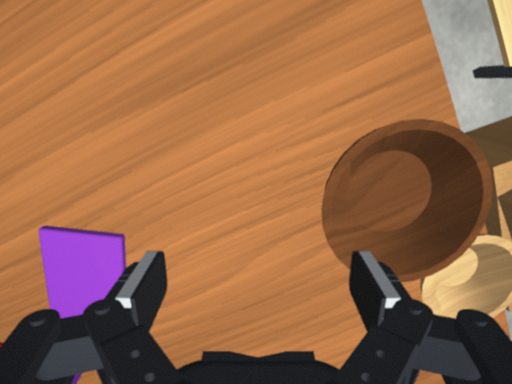

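The scene and top pictures both show the target stand as the small dark one (top ≈(268,135), ball ≈(258,144)). The aluminium rest is at top ≈(372,138), and the purple and large dark stands are decoys. I'll enlarge crops of the stand and the rest.

```bash
cat > h.py <<'E'
import numpy as np,cv2
from cell import manip,camera
from scipy.spatial.transform import Rotation as Ro
from scipy.optimize import least_squares
def q2R(q): return Ro.from_quat([q[1],q[2],q[3],q[0]]).as_matrix()
def snap(name,tag):
    s=manip.observe();c=camera(name);cv2.imwrite(f"pics/{tag}.png",c["image"][:,:,::-1])
    if name=="wrist":
        T=np.eye(4);T[:3,:3]=q2R(s["tool_rot"]);T[:3,3]=s["ee_pos"]
        W=T@c["mount"];R=W[:3,:3].T;t=-R@W[:3,3]
    else: R,t=c["R"],c["t"]
    np.savez(f"pics/{tag}.npz",K=c["K"],k1=c["k1"],R=R,t=t)
def crop(tag,x0,y0,x1,y1,f,out):
    im=cv2.imread(f"pics/{tag}.png")[y0:y1,x0:x1]
    im=cv2.resize(im,None,fx=f,fy=f,interpolation=cv2.INTER_CUBIC)
    for k in range((x0+9)//10*10,x1,10):
        cv2.line(im,((k-x0)*f,0),((k-x0)*f,12 if k%50 else 25),(0,255,255),1)
        if k%20==0: cv2.putText(im,str(k),((k-x0)*f,22),0,.4,(0,255,255),1)
    for k in range((y0+9)//10*10,y1,10):
        cv2.line(im,(0,(k-y0)*f),(12,(k-y0)*f),(0,255,255),1)
        if k%20==0: cv2.putText(im,str(k),(14,(k-y0)*f+4),0,.4,(0,255,255),1)
    cv2.imwrite(f"pics/{out}.png",im)
def proj(tag,X):
    d=np.load(f"pics/{tag}.npz");X=np.atleast_2d(X)
    p,_=cv2.projectPoints(X.astype(float),cv2.Rodrigues(d["R"])[0],d["t"],d["K"],np.array([float(d["k1"]),0,0,0]));return p[:,0]
def ray(tag,uv):
    d=np.load(f"pics/{tag}.npz")
    n=cv2.undistortPoints(np.array([[uv]],float),d["K"],np.array([float(d["k1"]),0,0,0]))[0,0]
    return -d["R"].T@d["t"], d["R"].T@np.array([n[0],n[1],1])
def atz(tag,uv,z):
    o,r=ray(tag,uv);return o+r*(z-o[2])/r[2]
def fit(obs,x0,z=0):
    """obs: list of (tag,local xyz m,uv). planar pose x,y,yaw"""
    def f(p):
        c,s=np.cos(p[2]),np.sin(p[2]);e=[]
        for tag,L,uv in obs:
            X=[p[0]+c*L[0]-s*L[1],p[1]+s*L[0]+c*L[1],L[2]+z];e.append(proj(tag,X)[0]-uv)
        return np.ravel(e)
    r=least_squares(f,x0);print("pose",r.x.round(4),"yawdeg",np.degrees(r.x[2]).round(2));print(f(r.x).reshape(-1,2).round(1).tolist());return r.x
E
python3 - <<'E'
from h import *
snap("scene","s1");snap("top","t1")
crop("t1",230,80,310,180,6,"t1a");crop("t1",320,115,420,170,7,"t1b")
crop("s1",265,155,375,255,6,"s1a");crop("s1",270,250,340,370,5,"s1b")
E
```

```text
(no output)
```

View pics/t1a.png

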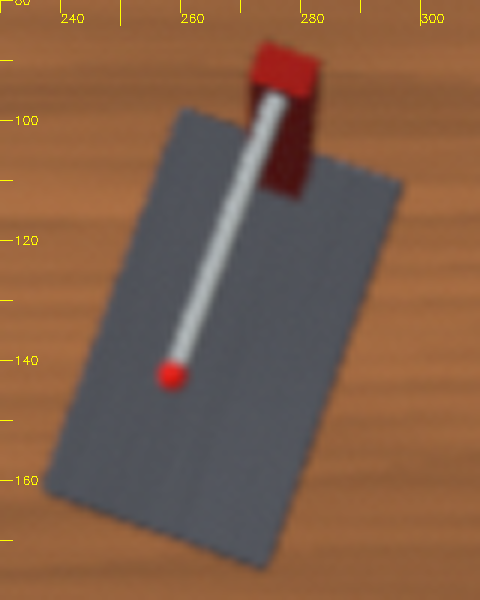

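View pics/t1b.png

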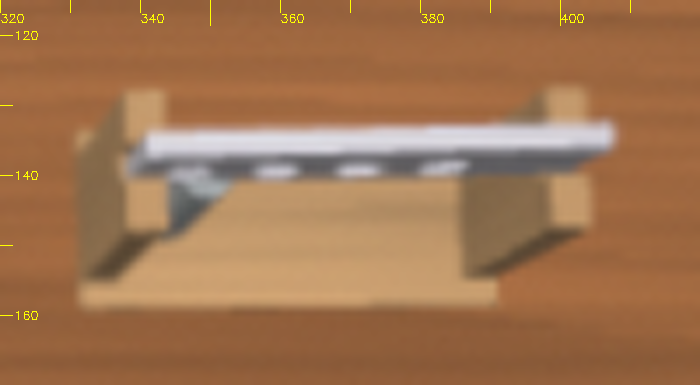

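View pics/s1a.png

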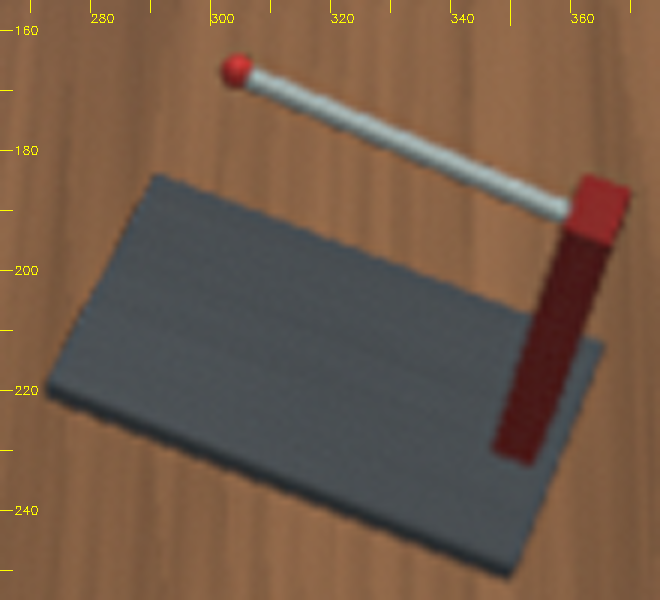

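View pics/s1b.png

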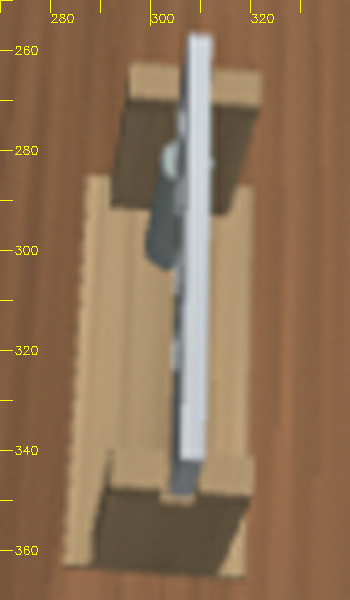

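```bash
python3 - <<'E'
from h import *
m=lambda x,y,z:np.array([x,y,z])/1000
T=[((95,55,14),(260,98)),((95,-55,14),(297,110)),((-95,-55,14),(274.3,174.5)),((-95,55,14),(237.5,161.5)),((-52,0,164.5),(258.7,142.5)),((78,0,164),(277.5,91.5))]
S=[((-95,55,14),(290.5,184)),((95,55,14),(365,212.5)),((-95,-55,14),(272.5,219)),((95,-55,14),(350,250)),((-52,0,164.5),(304.3,167)),((78,0,164),(365,190))]
t=[("t1",m(*a),b) for a,b in T];s=[("s1",m(*a),b) for a,b in S]
for o in (t+s,t,s): fit(o,[.5,0,-.3])
T=[((4,80,46),(340.8,133.8)),((4,-80,46),(406,132.3)),((-4,80,46),(340,137.5)),((-4,-80,46),(405.8,136.3))]
S=[((-4,80,46),(307.5,256.5)),((4,80,46),(312.3,256.5)),((-4,-80,46),(305.3,342)),((4,-80,46),(310.5,342))]
t=[("t1",m(*a),b) for a,b in T];s=[("s1",m(*a),b) for a,b in S]
for o in (t+s,t,s): fit(o,[.5,-.3,0],.1)
E
```

```text
pose [ 0.5574 -0.0017 -0.3377] yawdeg -19.35
[[0.3, -1.2], [1.1, -0.3], [0.7, 0.1], [-0.7, -0.3], [0.8, -0.3], [0.6, -0.5], [-0.3, -1.0], [0.8, -1.1], [-1.1, -0.4], [0.5, -0.1], [-0.6, 0.1], [-1.0, -0.6]]
pose [ 5.563e-01 -5.000e-04 -3.330e-01] yawdeg -19.08
[[-0.3, -0.8], [0.5, -0.1], [0.4, 0.5], [-1.1, 0.2], [0.4, 0.2], [-0.1, -0.1]]
pose [ 0.5581 -0.0029 -0.3416] yawdeg -19.57
[[0.1, -0.7], [1.1, -0.4], [-0.8, -0.1], [0.7, 0.5], [-0.3, 0.5], [-0.7, -0.0]]
pose [ 0.5313 -0.2572  0.0242] yawdeg 1.38
[[0.0, -0.2], [1.2, 0.2], [1.0, -0.6], [1.6, -0.5], [-0.0, -0.4], [-0.5, -0.1], [0.3, -1.3], [-0.2, -1.0]]
pose [ 0.5306 -0.2549  0.0291] yawdeg 1.67
[[-0.9, 0.2], [0.3, 0.3], [0.0, -0.2], [0.7, -0.4]]
pose [ 0.5316 -0.2586  0.0211] yawdeg 1.21
[[0.2, 0.3], [-0.3, 0.6], [0.3, -0.5], [-0.2, -0.2]]
```

```bash
cat >> h.py <<'E'
def down(yaw):
    """tool x down, tool z horizontal at world yaw (rad)"""
    x=np.array([0,0,-1.]);z=np.array([np.cos(yaw),np.sin(yaw),0]);return np.c_[x,np.cross(z,x),z]
def rel(p,yaw):
    s=manip.observe();R=q2R(s["tool_rot"])
    d=R.T@(np.array(p)-s["ee_pos"])*1000;w=np.degrees(Ro.from_matrix(R.T@down(yaw)).as_rotvec())
    print("t",d.round(1),"w",w.round(2))
E
python3 - <<'E'
from h import *
s=manip.observe();R=q2R(s["tool_rot"]);print(R.round(3));print(manip.tcp_to_grasp)
rel([.5306,-.227,.25],.0242);rel([.5306,-.227,.25],.0242+np.pi)
E
```

```text
[[-0.    -0.901  0.434]
 [-0.     0.434  0.901]
 [-1.     0.    -0.001]]
0.0187
t [ -18.7 -576.5 -549.2] w [ 6.29e+01 -3.00e-02  2.00e-02]
t [ -18.7 -576.5 -549.2] w [-1.171e+02 -2.000e-02 -3.000e-02]
```

```bash
R='{"tx":-30,"ty":-576,"tz":-549,"wx":62.9,"wy":0,"wz":0,"gripper":1}'; python3 -m jog '[{"tx":-30,"ty":-300,"tz":-285,"wx":32,"gripper":1},{"tx":-30,"ty":-576,"tz":-549,"wx":62.9,"gripper":1},{"tx":-30,"ty":-576,"tz":-549,"wx":62.9,"gripper":1},{"tx":-30,"ty":-576,"tz":-549,"wx":62.9,"gripper":1},{"tx":-30,"ty":-576,"tz":-549,"wx":62.9,"gripper":1},{"tx":-30,"ty":-576,"tz":-549,"wx":62.9,"gripper":1},{"tx":-30,"ty":-576,"tz":-549,"wx":62.9,"gripper":1},{"tx":-30,"ty":-576,"tz":-549,"wx":62.9,"gripper":1},{"tx":-30,"ty":-576,"tz":-549,"wx":62.9,"gripper":1},{"tx":-30,"ty":-576,"tz":-549,"wx":62.9,"gripper":1},{"tx":-30,"ty":-576,"tz":-549,"wx":62.9,"gripper":1},{"tx":-30,"ty":-576,"tz":-549,"wx":62.9,"gripper":1}]' 60
python3 -c "
from h import *
rel([.5306,-.227,.25],.0242)"
```

```text
t [ -18.7 -576.5 -549.2] w [ 6.29e+01 -3.00e-02  2.00e-02]schema error: expected keys tx, ty, tz, wx, wy, wz, gripper
```

```bash
python3 -m jog '[{"tx":-30,"ty":-576,"tz":-549,"wx":62.9,"wy":0,"wz":0,"gripper":1},{"tx":-30,"ty":-576,"tz":-549,"wx":62.9,"wy":0,"wz":0,"gripper":1},{"tx":-30,"ty":-576,"tz":-549,"wx":62.9,"wy":0,"wz":0,"gripper":1},{"tx":-30,"ty":-576,"tz":-549,"wx":62.9,"wy":0,"wz":0,"gripper":1},{"tx":-30,"ty":-576,"tz":-549,"wx":62.9,"wy":0,"wz":0,"gripper":1},{"tx":-30,"ty":-576,"tz":-549,"wx":62.9,"wy":0,"wz":0,"gripper":1},{"tx":-30,"ty":-576,"tz":-549,"wx":62.9,"wy":0,"wz":0,"gripper":1},{"tx":-30,"ty":-576,"tz":-549,"wx":62.9,"wy":0,"wz":0,"gripper":1},{"tx":-30,"ty":-576,"tz":-549,"wx":62.9,"wy":0,"wz":0,"gripper":1},{"tx":-30,"ty":-576,"tz":-549,"wx":62.9,"wy":0,"wz":0,"gripper":1},{"tx":-30,"ty":-576,"tz":-549,"wx":62.9,"wy":0,"wz":0,"gripper":1},{"tx":-30,"ty":-576,"tz":-549,"wx":62.9,"wy":0,"wz":0,"gripper":1}]' 60
python3 -c "
from h import *
rel([.5306,-.227,.25],.0242)"
```

```text
time: 1.25
ee_pos: [0.4258, 0.0484, 0.2504]
tool_rot: [0.707, -0.009, 0.707, 0.008]
ft_force: [1.0, 1.4, 0.7]
opening: 0.0857
t [   0.6 -277.8   98.1] w [-0.01  0.02  0.03]
```

```bash
python3 -m jog '[{"tx":0,"ty":-278,"tz":98,"wx":0,"wy":0,"wz":0,"gripper":1},{"tx":0,"ty":-278,"tz":98,"wx":0,"wy":0,"wz":0,"gripper":1},{"tx":0,"ty":-278,"tz":98,"wx":0,"wy":0,"wz":0,"gripper":1},{"tx":0,"ty":-278,"tz":98,"wx":0,"wy":0,"wz":0,"gripper":1},{"tx":0,"ty":-278,"tz":98,"wx":0,"wy":0,"wz":0,"gripper":1},{"tx":0,"ty":-278,"tz":98,"wx":0,"wy":0,"wz":0,"gripper":1},{"tx":0,"ty":-278,"tz":98,"wx":0,"wy":0,"wz":0,"gripper":1},{"tx":0,"ty":-278,"tz":98,"wx":0,"wy":0,"wz":0,"gripper":1},{"tx":0,"ty":-278,"tz":98,"wx":0,"wy":0,"wz":0,"gripper":1},{"tx":0,"ty":-278,"tz":98,"wx":0,"wy":0,"wz":0,"gripper":1}]'
python3 -c "
from h import *
rel([.5306,-.227,.25],.0242)
snap('wrist','w1');snap('scene','s2')"
```

```text
time: 2.08
ee_pos: [0.5303, -0.227, 0.2502]
tool_rot: [0.707, -0.008, 0.707, 0.008]
ft_force: [-0.5, 1.1, -0.2]
opening: 0.0854
t [ 0.2 -0.   0.3] w [-0.04 -0.02 -0.01]
```

View pics/w1.png

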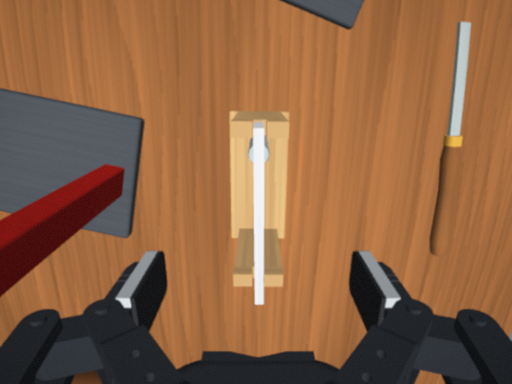

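```bash
python3 -c "
from h import *
crop('w1',220,105,300,310,3,'w1a')"
```

```text
(no output)
```

View pics/w1a.png

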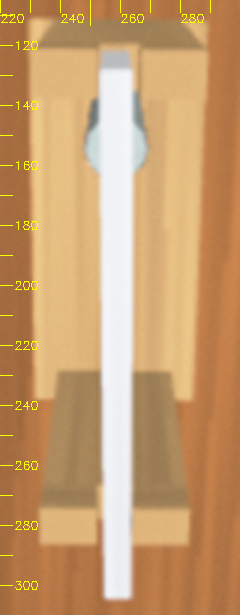

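```bash
python3 -c "
from h import *
m=lambda x,y,z:np.array([x,y,z])/1000
o=[('w1',m(-4,80,46),(253.3,127.7)),('w1',m(4,80,46),(264,127.7)),('w1',m(-4,-80,46),(254,304.5)),('w1',m(4,-80,46),(264.2,304.5))]
p=fit(o,[.53,-.25,0],.1)
q=p[:2]+.03*np.array([-np.sin(p[2]),np.cos(p[2])]);print(q)
rel([q[0],q[1],.129],p[2])"
```

```text
pose [ 0.5307 -0.258   0.0265] yawdeg 1.52
[[0.1, 0.4], [-0.1, 0.3], [0.8, -0.5], [-0.8, -0.5]]
[ 0.52985841 -0.22804972]
t [121.9  -2.   -0.6] w [-0.08  0.04  0.02]
```

```bash
python3 -m jog '[{"tx":40,"ty":-1,"tz":-0.5,"wx":0,"wy":0,"wz":0,"gripper":1},{"tx":80,"ty":-2,"tz":-0.5,"wx":0,"wy":0,"wz":0,"gripper":1},{"tx":110,"ty":-2,"tz":-0.5,"wx":0,"wy":0,"wz":0,"gripper":1},{"tx":121,"ty":-2,"tz":-0.5,"wx":0,"wy":0,"wz":0,"gripper":1},{"tx":121,"ty":-2,"tz":-0.5,"wx":0,"wy":0,"wz":0,"gripper":1},{"tx":121,"ty":-2,"tz":-0.5,"wx":0,"wy":0,"wz":0,"gripper":0.3},{"tx":121,"ty":-2,"tz":-0.5,"wx":0,"wy":0,"wz":0,"gripper":0.3},{"tx":121,"ty":-2,"tz":-0.5,"wx":0,"wy":0,"wz":0,"gripper":0.3},{"tx":121,"ty":-2,"tz":-0.5,"wx":0,"wy":0,"wz":0,"gripper":0.3},{"tx":121,"ty":-2,"tz":-0.5,"wx":0,"wy":0,"wz":0,"gripper":0.3}]' 60
python3 -c "
from h import *
snap('wrist','w2')"
```

```text
time: 3.02
ee_pos: [0.5302, -0.2282, 0.1309]
tool_rot: [0.708, -0.009, 0.706, 0.008]
ft_force: [0.7, -0.1, 0.1]
opening: 0.0267
```

View pics/w2.png

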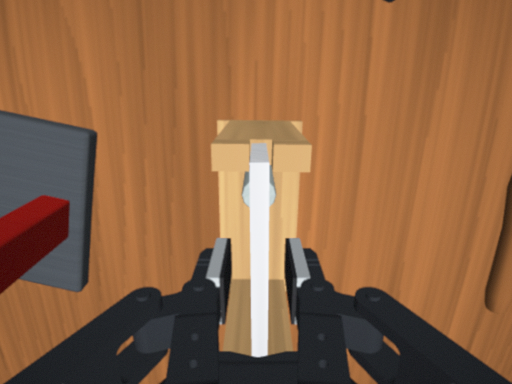

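The bar (u≈259) is centred between the pads (u≈222 and 296), so I'll close and lift.

```bash
python3 -m jog '[{"tx":2,"ty":0,"tz":0,"wx":0,"wy":0,"wz":0,"gripper":0},{"tx":2,"ty":0,"tz":0,"wx":0,"wy":0,"wz":0,"gripper":0},{"tx":2,"ty":0,"tz":0,"wx":0,"wy":0,"wz":0,"gripper":0},{"tx":2,"ty":0,"tz":0,"wx":0,"wy":0,"wz":0,"gripper":0},{"tx":2,"ty":0,"tz":0,"wx":0,"wy":0,"wz":0,"gripper":0},{"tx":2,"ty":0,"tz":0,"wx":0,"wy":0,"wz":0,"gripper":0},{"tx":2,"ty":0,"tz":0,"wx":0,"wy":0,"wz":0,"gripper":0},{"tx":2,"ty":0,"tz":0,"wx":0,"wy":0,"wz":0,"gripper":0}]' 80
python3 -m jog '[{"tx":-4,"ty":0,"tz":0,"wx":0,"wy":0,"wz":0,"gripper":0},{"tx":-10,"ty":0,"tz":0,"wx":0,"wy":0,"wz":0,"gripper":0},{"tx":-20,"ty":0,"tz":0,"wx":0,"wy":0,"wz":0,"gripper":0},{"tx":-40,"ty":0,"tz":0,"wx":0,"wy":0,"wz":0,"gripper":0},{"tx":-70,"ty":0,"tz":0,"wx":0,"wy":0,"wz":0,"gripper":0},{"tx":-100,"ty":0,"tz":0,"wx":0,"wy":0,"wz":0,"gripper":0},{"tx":-120,"ty":0,"tz":0,"wx":0,"wy":0,"wz":0,"gripper":0},{"tx":-120,"ty":0,"tz":0,"wx":0,"wy":0,"wz":0,"gripper":0},{"tx":-120,"ty":0,"tz":0,"wx":0,"wy":0,"wz":0,"gripper":0}]'
python3 -c "
from h import *
print(manip.observe())
snap('wrist','w3');snap('scene','s3');snap('top','t3')"
```

```text
time: 3.73
ee_pos: [0.5303, -0.2283, 0.1288]
tool_rot: [0.708, -0.009, 0.706, 0.008]
ft_force: [2.2, -0.4, 5.3]
opening: 0.0058
time: 4.48
ee_pos: [0.5302, -0.2282, 0.2498]
tool_rot: [0.708, -0.01, 0.706, 0.008]
ft_force: [-0.1, -0.4, -3.5]
opening: 0.0061
{'time': 4.4833, 'q': array([-5.39933669e-01,  1.47093445e-01,  1.40426829e+00, -8.50719582e-06,
        1.58637579e+00, -5.64891677e-01]), 'dq': array([ 0.00084442,  0.02380411,  0.04906856,  0.00020811, -0.01936164,
        0.000141  ]), 'tau': array([ 1.05334972e-01, -7.75259829e+01, -6.36342502e+01, -8.05678956e-04,
        4.89420723e-01, -2.13088279e-04]), 'ee_pos': array([ 0.53015579, -0.22820915,  0.24976311]), 'tool_rot': array([ 0.7082091 , -0.00954147,  0.70589173,  0.00810591]), 'ft_force': array([-0.07926594, -0.43233732, -3.47206795]), 'wrist_torque': array([0.02015784, 0.04440154, 0.00078901]), 'opening': 0.0061113247126123324}
```

View pics/w3.png

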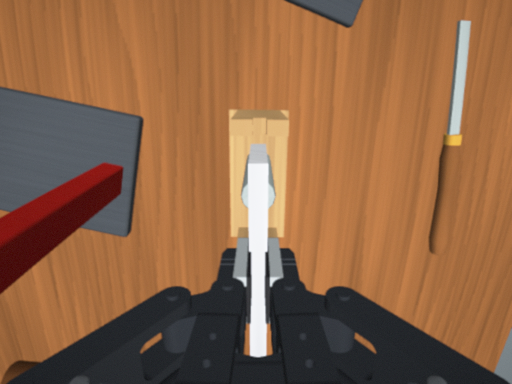

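View pics/s3.png

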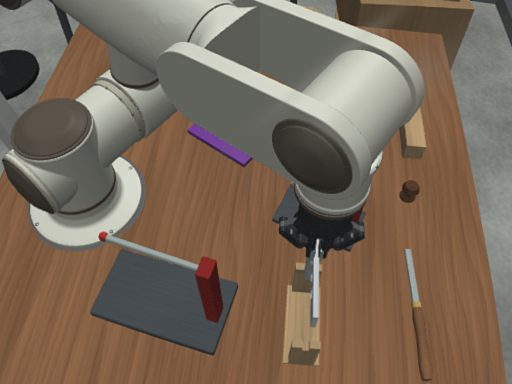

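```bash
python3 -c "
from h import *
crop('w3',220,135,300,365,3,'w3a')"
```

```text
(no output)
```

View pics/w3a.png

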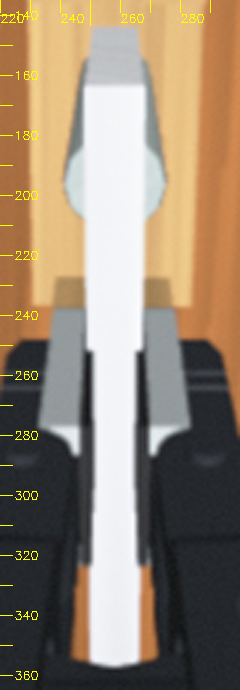

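```bash
python3 -c "
from h import *
m=lambda x,y,z:np.array([x,y,z])/1000
O=[((-4,80,46),(248,163.3)),((4,80,46),(267.7,163.3)),((-4,80,0),(250.3,144)),((4,80,0),(266.3,144)),((-4,-80,46),(250,356)),((4,-80,46),(266.2,356))]
def W(p,L):
    return p[:3]+Ro.from_euler('zx',[p[3],p[4]]).apply(L)
def f(p): return np.ravel([proj('w3',W(p,m(*L)))[0]-uv for L,uv in O])
r=least_squares(f,[.53,-.258,.221,.0265,0]);print(r.x.round(4),np.degrees(r.x[3:]).round(2));print(f(r.x).reshape(-1,2).round(1).tolist())
print('hole',W(r.x,m(0,30,15))-manip.observe()['ee_pos'])
"
```

```text
[ 0.5303 -0.268   0.1563  0.0251  0.0831] [1.44 4.76]
[[3.3, 0.3], [-2.7, 0.3], [2.1, -0.5], [-2.8, -0.6], [3.1, 0.3], [-3.1, 0.2]]
hole [-2.15286919e-06 -1.14484701e-02 -7.35753703e-02]
```

```bash
python3 -c "
from h import *
m=lambda x,y,z:np.array([x,y,z])/1000
O=[((-4,80,46),(248,163.3)),((4,80,46),(267.7,163.3)),((-4,80,0),(250.3,144)),((4,80,0),(266.3,144)),((-4,-80,46),(250,356)),((4,-80,46),(266.2,356))]
def W(p,L): return p[:3]+Ro.from_euler('zx',[p[3],p[4]]).apply(L)
for p in ([.5303,-.258,.221,.0265,0],):
  for L,uv in O: print(L,uv,proj('w3',W(np.array(p),m(*L)))[0])
print(proj('w3',[[.5302,-.2282,.2498]]))
d=np.load('pics/w3.npz');print(-d['R'].T@d['t'])
"
```

```text
(-4, 80, 46) (248, 163.3) [249.34382495 163.23127526]
(4, 80, 46) (267.7, 163.3) [269.37993902 163.17705491]
(-4, 80, 0) (250.3, 144) [251.17545916 143.26611991]
(4, 80, 0) (266.3, 144) [266.11550105 143.22821052]
(-4, -80, 46) (250, 356) [252.50535849 433.80869336]
(4, -80, 46) (266.2, 356) [266.30231077 433.7361608 ]
[[260.49340639 253.30635149]]
[ 0.52635527 -0.14815814  0.39250463]
```

```bash
python3 -c "
from h import *
rel([.4517,.0354,.31],-.3377)"
```

```text
t [-62.6 265.2 -71.3] w [20.77 -0.    0.  ]
```

```bash
python3 -m jog '[{"tx":-30,"ty":0,"tz":0,"wx":0,"wy":0,"wz":0,"gripper":0},{"tx":-55,"ty":25,"tz":-8,"wx":2,"wy":0,"wz":0,"gripper":0},{"tx":-62,"ty":55,"tz":-15,"wx":5,"wy":0,"wz":0,"gripper":0},{"tx":-62,"ty":90,"tz":-25,"wx":8,"wy":0,"wz":0,"gripper":0},{"tx":-62,"ty":125,"tz":-35,"wx":11,"wy":0,"wz":0,"gripper":0},{"tx":-62,"ty":160,"tz":-44,"wx":14,"wy":0,"wz":0,"gripper":0},{"tx":-62,"ty":195,"tz":-53,"wx":16,"wy":0,"wz":0,"gripper":0},{"tx":-62,"ty":225,"tz":-61,"wx":18,"wy":0,"wz":0,"gripper":0},{"tx":-62,"ty":250,"tz":-67,"wx":20,"wy":0,"wz":0,"gripper":0},{"tx":-62,"ty":265,"tz":-71,"wx":20.8,"wy":0,"wz":0,"gripper":0},{"tx":-62,"ty":265,"tz":-71,"wx":20.8,"wy":0,"wz":0,"gripper":0},{"tx":-62,"ty":265,"tz":-71,"wx":20.8,"wy":0,"wz":0,"gripper":0}]'
python3 -c "
from h import *
rel([.4517,.0354,.31],-.3377)
snap('wrist','w4');snap('scene','s4');snap('top','t4')"
```

```text
time: 5.63
ee_pos: [0.4516, 0.0359, 0.3085]
tool_rot: [0.697, 0.118, 0.698, -0.118]
ft_force: [0.7, 0.1, -2.9]
opening: 0.0058
t [-1.5 -0.4  0.3] w [ 0.08 -0.07  0.02]
```

View pics/w4.png

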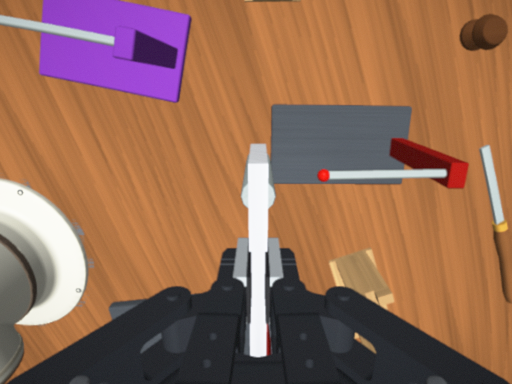

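View pics/s4.png

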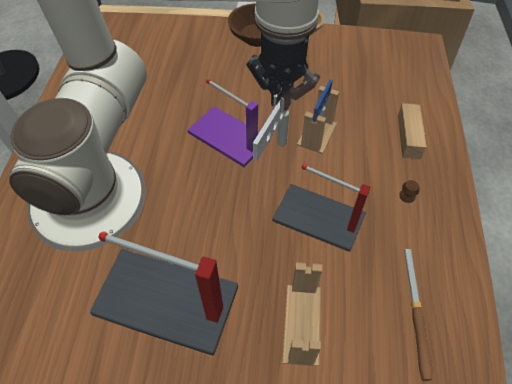

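```bash
python3 -c "
from h import *
crop('w4',265,95,475,195,4,'w4a');crop('s4',225,85,315,175,6,'s4a')"
```

```text
(no output)
```

View pics/w4a.png

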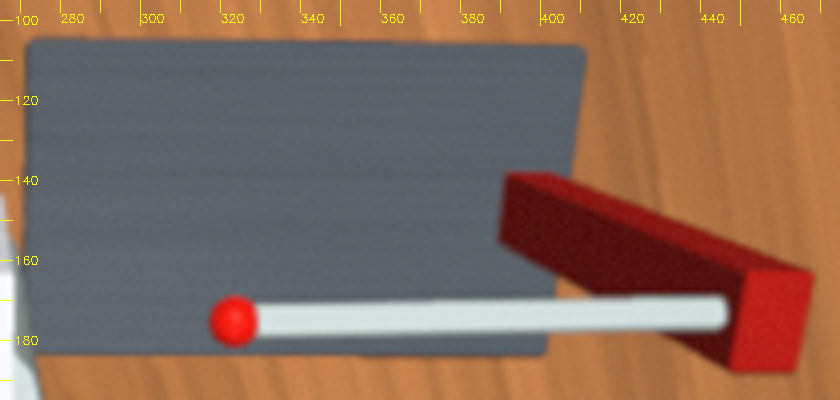

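View pics/s4a.png

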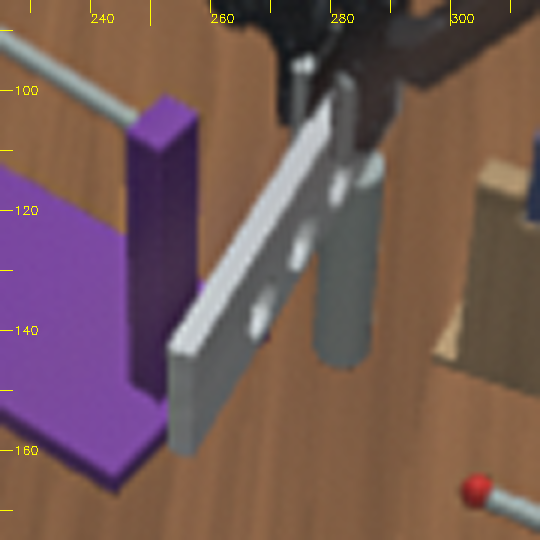

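```bash
python3 -c "
from h import *
m=lambda x,y,z:np.array([x,y,z])/1000
O=[((-95,55,14),(271.8,105)),((95,55,14),(411.5,106.5)),((95,-55,14),(401.5,184)),((-52,0,164.5),(323.5,175.3)),((69,13,164),(452,162)),((87,13,164),(468.3,163)),((87,-13,164),(464,188.2)),((69,-13,164),(448,187.5))]
o=[('w4',m(*a),b) for a,b in O]
fit(o,[.557,0,-.33]); fit(o[3:],[.557,0,-.33])
T=[((95,55,14),(260,98)),((95,-55,14),(297,110)),((-95,-55,14),(274.3,174.5)),((-95,55,14),(237.5,161.5)),((-52,0,164.5),(258.7,142.5)),((78,0,164),(277.5,91.5))]
S=[((-95,55,14),(290.5,184)),((95,55,14),(365,212.5)),((-95,-55,14),(272.5,219)),((95,-55,14),(350,250)),((-52,0,164.5),(304.3,167)),((78,0,164),(365,190))]
t=[('t1',m(*a),b) for a,b in T];s=[('s1',m(*a),b) for a,b in S]
p=fit(t+s+o,[.557,0,-.33])
print('ball by view',atz('w4',(323.5,175.3),.1645),atz('t1',(258.7,142.5),.1645),atz('s1',(304.3,167),.1645))
# held bar prediction in scene
R=down(-.3377+.0014);tc=np.array([.4516,.0359,.3085])
for L in ((-4,-80,46),(4,-80,46),(-4,-80,0),(4,-80,0)):
  X=tc+R@(np.array([-(L[2]-28.8),L[1]-29.7,L[0]])/1000);print(L,proj('s4',X)[0])
"
```

```text
pose [ 0.5565 -0.0006 -0.3352] yawdeg -19.21
[[-0.7, -0.2], [1.0, -0.5], [0.6, 0.4], [-0.4, 0.0], [-0.5, 0.0], [1.3, -0.8], [0.4, 0.2], [-1.2, 1.0]]
pose [ 0.5566 -0.0006 -0.3351] yawdeg -19.2
[[-0.3, -0.0], [-0.4, -0.0], [1.4, -0.9], [0.5, 0.2], [-1.1, 0.9]]
pose [ 0.5568 -0.0009 -0.3352] yawdeg -19.2
[[-0.1, -1.0], [0.7, -0.2], [0.5, 0.3], [-1.0, -0.0], [0.5, -0.0], [0.1, -0.2], [-0.7, -1.3], [0.5, -1.5], [-1.3, -0.6], [0.3, -0.5], [-0.9, -0.3], [-1.3, -1.1], [-0.5, -0.0], [1.2, -0.3], [0.7, 0.5], [-0.1, 0.2], [-0.2, 0.2], [1.5, -0.6], [0.7, 0.4], [-1.0, 1.1]]
ball by view [0.50780328 0.01641818 0.1645    ] [0.50762624 0.01738246 0.1645    ] [0.5096149  0.01577723 0.1645    ]
(-4, -80, 46) [252.17690283 142.11347707]
(4, -80, 46) [256.50202667 143.65820977]
(-4, -80, 0) [252.28359435 159.23256366]
(4, -80, 0) [256.41431057 160.74879978]
```

```bash
python3 -c "
from h import *
rel([.4509,.0361,.1783],-.3352)"
```

```text
t [130.4   1.   -1.5] w [-0.19 -0.06  0.02]
```

```bash
python3 -m jog '[{"tx":20,"ty":1,"tz":-1.5,"wx":-0.2,"wy":0,"wz":0,"gripper":0},{"tx":50,"ty":1,"tz":-1.5,"wx":-0.2,"wy":0,"wz":0,"gripper":0},{"tx":80,"ty":1,"tz":-1.5,"wx":-0.2,"wy":0,"wz":0,"gripper":0},{"tx":110,"ty":1,"tz":-1.5,"wx":-0.2,"wy":0,"wz":0,"gripper":0},{"tx":125,"ty":1,"tz":-1.5,"wx":-0.2,"wy":0,"wz":0,"gripper":0},{"tx":130,"ty":1,"tz":-1.5,"wx":-0.2,"wy":0,"wz":0,"gripper":0},{"tx":130,"ty":1,"tz":-1.5,"wx":-0.2,"wy":0,"wz":0,"gripper":0},{"tx":130,"ty":1,"tz":-1.5,"wx":-0.2,"wy":0,"wz":0,"gripper":0}]'
python3 -c "
from h import *
rel([.4509,.0361,.1783],-.3352)
snap('wrist','w5');snap('scene','s5')
crop('s5',210,100,380,220,4,'s5a')"
```

```text
time: 6.45
ee_pos: [0.4514, 0.0357, 0.1797]
tool_rot: [0.697, 0.118, 0.697, -0.118]
ft_force: [-0.0, -0.2, -2.1]
opening: 0.0059
t [ 1.4  0.2 -0.6] w [-0.03 -0.01  0.01]
```

View pics/w5.png

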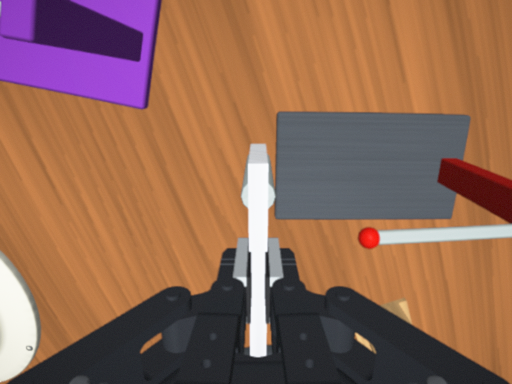

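View pics/s5a.png

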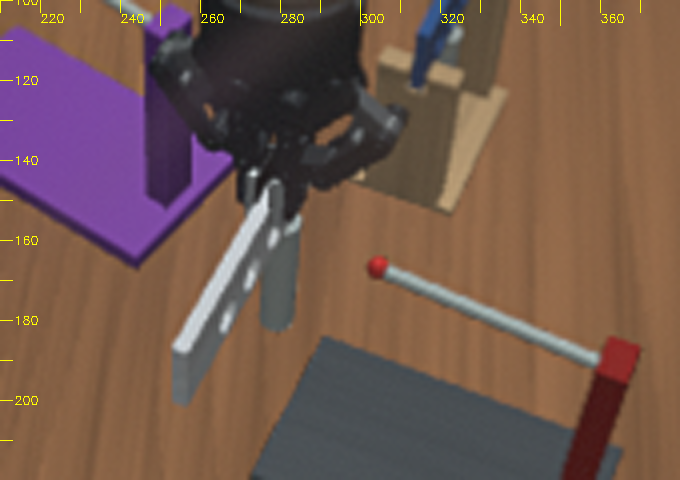

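```bash
python3 -c "
from h import *
b=atz('w5',(369.5,237.5),.1645);print(b)
s=manip.observe();R=q2R(s['tool_rot']);print((R.T@(b-s['ee_pos'])*1000).round(2), s['ee_pos'])
m=lambda x,y,z:np.array([x,y,z])/1000
for L in ((-4,80,46),(4,80,46),(4,80,0)):
  X=s['ee_pos']+R@(np.array([-(L[2]-28.8+0),L[1]-29.7,L[0]])/1000);print(L,proj('w5',X)[0])
crop('w5',235,135,285,245,5,'w5a');crop('w5',355,215,395,255,10,'w5b')
"
```

```text
[0.5082314  0.01636947 0.1645    ]
[15.66  0.25 59.9 ] [0.45156781 0.03584734 0.18010296]
(-4, 80, 46) [250.8264079  161.44294456]
(4, 80, 46) [270.94893646 161.43542513]
(4, 80, 0) [267.67516974 142.02201826]
```

View pics/w5a.png

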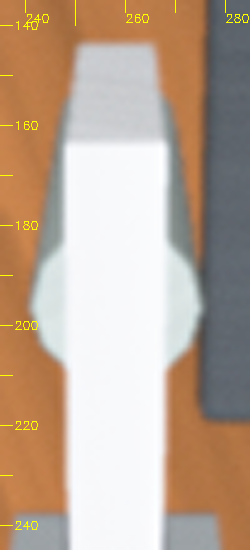

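View pics/w5b.png

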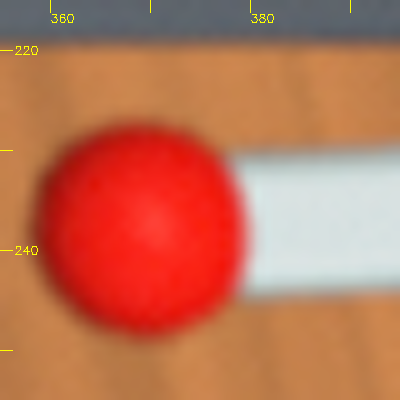

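```bash
python3 -m jog '[{"tx":1.7,"ty":0.6,"tz":8,"wx":0,"wy":0,"wz":0,"gripper":0},{"tx":1.7,"ty":0.6,"tz":18,"wx":0,"wy":0,"wz":0,"gripper":0},{"tx":1.7,"ty":0.6,"tz":28,"wx":0,"wy":0,"wz":0,"gripper":0},{"tx":1.7,"ty":0.6,"tz":36,"wx":0,"wy":0,"wz":0,"gripper":0},{"tx":1.7,"ty":0.6,"tz":40,"wx":0,"wy":0,"wz":0,"gripper":0},{"tx":1.7,"ty":0.6,"tz":40,"wx":0,"wy":0,"wz":0,"gripper":0},{"tx":1.7,"ty":0.6,"tz":40,"wx":0,"wy":0,"wz":0,"gripper":0},{"tx":1.7,"ty":0.6,"tz":40,"wx":0,"wy":0,"wz":0,"gripper":0}]'
python3 -c "
from h import *
snap('wrist','w6');snap('scene','s6')
crop('s6',240,120,340,210,7,'s6a')
s=manip.observe();R=q2R(s['tool_rot']);b=np.array([.5080,.0164,.1645]);print((R.T@(b-s['ee_pos'])*1000).round(2),s['ee_pos'])"
```

```text
time: 7.22
ee_pos: [0.4893, 0.0233, 0.1783]
tool_rot: [0.697, 0.118, 0.697, -0.118]
ft_force: [0.2, 0.2, -3.0]
opening: 0.0062
[13.99 -0.42 19.98] [0.48926199 0.0233743  0.17846836]
```

View pics/w6.png

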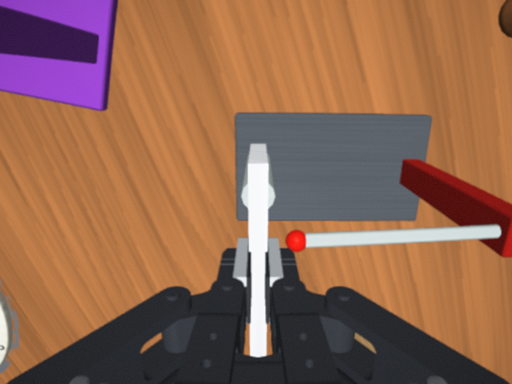

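View pics/s6a.png

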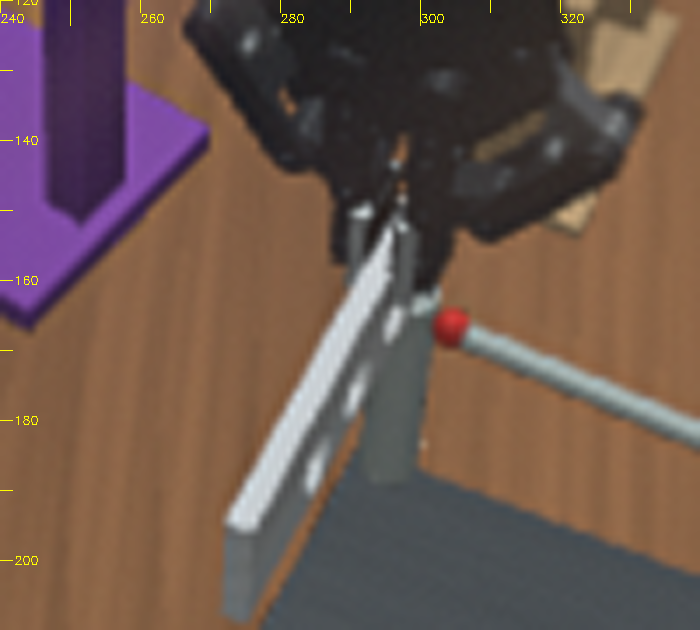

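```bash
python3 -c "
from h import *
s=manip.observe();R=q2R(s['tool_rot'])
for y in(-30,0,30):
  print(y,proj('s6',s['ee_pos']+R@(np.array([13.8,y-30.4,4])/1000))[0])
print(proj('s6',[[.508,.0164,.1645]]),proj('w6',[[.508,.0164,.1645]]))
crop('s6',275,145,315,200,12,'s6b');crop('w6',280,225,310,255,10,'w6b')
"
```

```text
-30 [284.96283165 185.58613673]
0 [290.73717498 174.62138558]
30 [296.31726695 164.01857143]
[[303.52581324 166.69544668]] [[296.80571877 240.46632767]]
```

View pics/s6b.png

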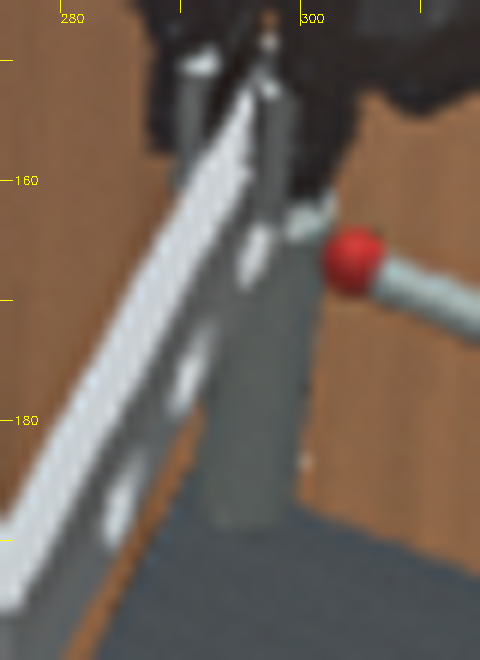

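View pics/w6b.png

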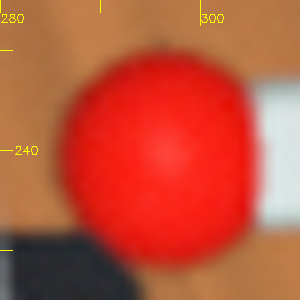

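The hole at y=+30 lines up with the ball: wrist view ball at (296.2,240.9), prediction (296.8,240.5). I'll slide it over the ball.

```bash
python3 -m jog '[{"tx":0,"ty":0,"tz":5,"wx":0,"wy":0,"wz":0,"gripper":0},{"tx":0,"ty":0,"tz":11,"wx":0,"wy":0,"wz":0,"gripper":0},{"tx":0,"ty":0,"tz":17,"wx":0,"wy":0,"wz":0,"gripper":0},{"tx":0,"ty":0,"tz":23,"wx":0,"wy":0,"wz":0,"gripper":0},{"tx":0,"ty":0,"tz":29,"wx":0,"wy":0,"wz":0,"gripper":0},{"tx":0.5,"ty":0,"tz":35,"wx":0,"wy":0,"wz":0,"gripper":0},{"tx":1,"ty":0,"tz":38,"wx":0,"wy":0,"wz":0,"gripper":0},{"tx":1.5,"ty":0,"tz":40,"wx":0,"wy":0,"wz":0,"gripper":0},{"tx":1.5,"ty":0,"tz":40,"wx":0,"wy":0,"wz":0,"gripper":0},{"tx":1.5,"ty":0,"tz":40,"wx":0,"wy":0,"wz":0,"gripper":0}]'
python3 -c "
from h import *
snap('wrist','w7');snap('scene','s7')
crop('s7',250,120,370,220,6,'s7a')
print(manip.observe()['wrist_torque'])"
```

```text
time: 8.15
ee_pos: [0.527, 0.0102, 0.1769]
tool_rot: [0.697, 0.118, 0.697, -0.118]
ft_force: [-0.5, 0.3, -3.1]
opening: 0.0062
[-0.08131721  0.00916109  0.00436639]
```

View pics/w7.png

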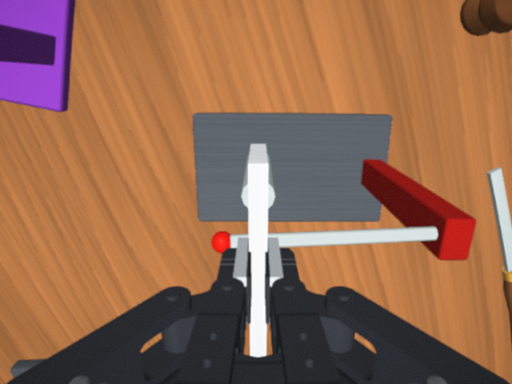

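View pics/s7a.png

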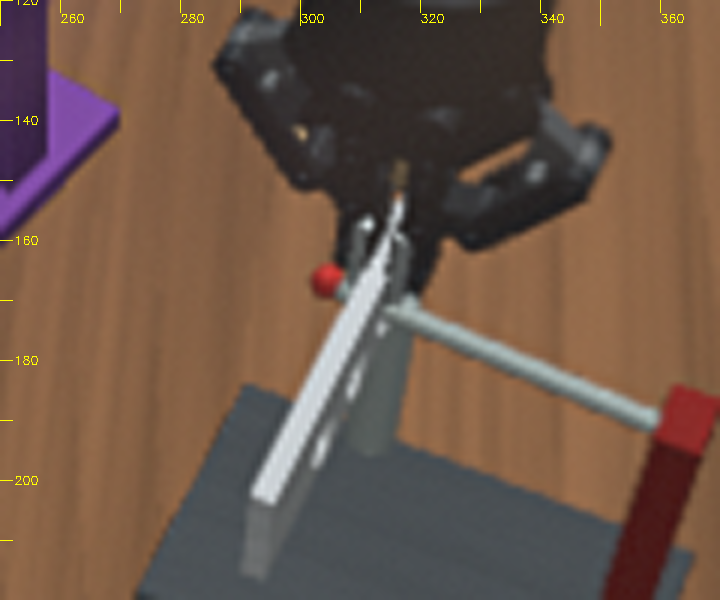

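```bash
python3 -m jog '[{"tx":0.4,"ty":0,"tz":6,"wx":0,"wy":0,"wz":0,"gripper":0},{"tx":1.2,"ty":0,"tz":14,"wx":0,"wy":0,"wz":0,"gripper":0},{"tx":2,"ty":0,"tz":23,"wx":0,"wy":0,"wz":0,"gripper":0},{"tx":2.8,"ty":0,"tz":32,"wx":0,"wy":0,"wz":0,"gripper":0},{"tx":3.3,"ty":0,"tz":37,"wx":0,"wy":0,"wz":0,"gripper":0},{"tx":3.8,"ty":0,"tz":37,"wx":0,"wy":0,"wz":0,"gripper":0},{"tx":5,"ty":0,"tz":37,"wx":0,"wy":0,"wz":0,"gripper":0},{"tx":6.5,"ty":0,"tz":37,"wx":0,"wy":0,"wz":0,"gripper":0},{"tx":7.5,"ty":0,"tz":37,"wx":0,"wy":0,"wz":0,"gripper":0},{"tx":7.5,"ty":0,"tz":37,"wx":0,"wy":0,"wz":0,"gripper":0},{"tx":7.5,"ty":0,"tz":37,"wx":0,"wy":0,"wz":0,"gripper":0},{"tx":7.5,"ty":0,"tz":37,"wx":0,"wy":0,"wz":0,"gripper":0}]'
```

```text
time: 9.25
ee_pos: [0.5618, -0.0018, 0.1698]
tool_rot: [0.698, 0.118, 0.697, -0.118]
ft_force: [-0.4, -0.4, -2.9]
opening: 0.0057
```

```bash
python3 -m jog '[{"tx":0.7,"ty":0,"tz":0,"wx":0,"wy":0,"wz":0,"gripper":0},{"tx":1.2,"ty":0,"tz":0,"wx":0,"wy":0,"wz":0,"gripper":0},{"tx":1.2,"ty":0,"tz":0,"wx":0,"wy":0,"wz":0,"gripper":0},{"tx":1.2,"ty":0,"tz":0,"wx":0,"wy":0,"wz":0,"gripper":0}]'; python3 -m jog '[{"tx":0.7,"ty":0,"tz":0,"wx":0,"wy":0,"wz":0,"gripper":0},{"tx":0.7,"ty":0,"tz":0,"wx":0,"wy":0,"wz":0,"gripper":0},{"tx":0.7,"ty":0,"tz":0,"wx":0,"wy":0,"wz":0,"gripper":0}]'
```

```text
time: 9.58
ee_pos: [0.5618, -0.0018, 0.1686]
tool_rot: [0.698, 0.118, 0.697, -0.118]
ft_force: [-1.0, 1.1, -2.8]
opening: 0.0058
time: 9.83
ee_pos: [0.5618, -0.0018, 0.1683]
tool_rot: [0.698, 0.118, 0.697, -0.118]
ft_force: [-1.3, 0.4, 3.0]
opening: 0.0062
```

Contact: the force rose from −2.8 N to +3 N at the expected height, so the peg carries the rest. I'll release gently.

```bash
python3 -m jog '[{"tx":0,"ty":0,"tz":0,"wx":0,"wy":0,"wz":0,"gripper":0.1},{"tx":0,"ty":0,"tz":0,"wx":0,"wy":0,"wz":0,"gripper":0.13},{"tx":0,"ty":0,"tz":0,"wx":0,"wy":0,"wz":0,"gripper":0.17},{"tx":0,"ty":0,"tz":0,"wx":0,"wy":0,"wz":0,"gripper":0.22},{"tx":0,"ty":0,"tz":0,"wx":0,"wy":0,"wz":0,"gripper":0.28},{"tx":0,"ty":0,"tz":0,"wx":0,"wy":0,"wz":0,"gripper":0.28},{"tx":0,"ty":0,"tz":0,"wx":0,"wy":0,"wz":0,"gripper":0.28},{"tx":0,"ty":0,"tz":0,"wx":0,"wy":0,"wz":0,"gripper":0.28}]' 20
python3 -c "
from h import *
snap('wrist','w8');snap('scene','s8')
crop('s8',250,120,370,220,6,'s8a')"
```

```text
time: 10.5
ee_pos: [0.5618, -0.0018, 0.1683]
tool_rot: [0.698, 0.118, 0.697, -0.118]
ft_force: [-0.3, -0.1, -0.5]
opening: 0.024
```

View pics/w8.png

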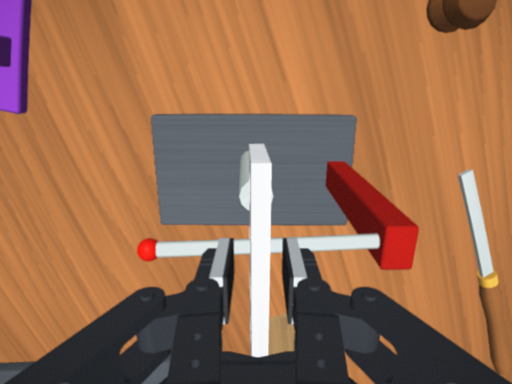

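View pics/s8a.png

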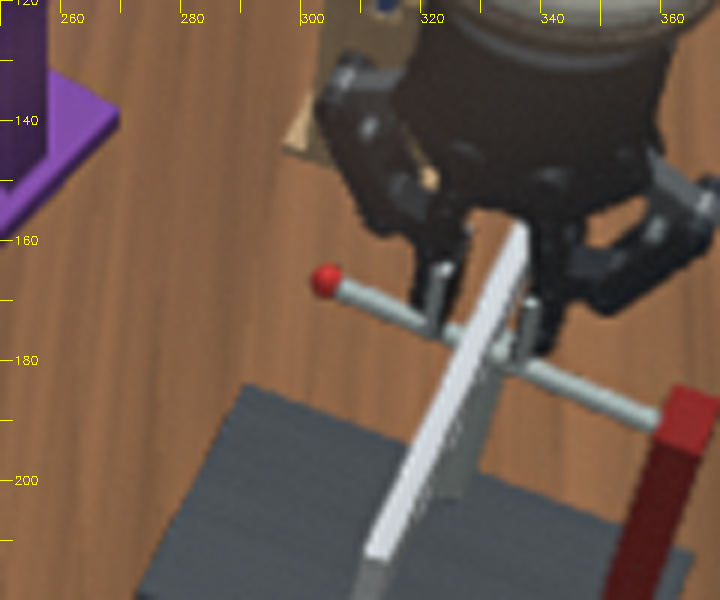

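```bash
python3 -m jog '[{"tx":-5,"ty":0,"tz":0,"wx":0,"wy":0,"wz":0,"gripper":0.28},{"tx":-15,"ty":0,"tz":0,"wx":0,"wy":0,"wz":0,"gripper":0.28},{"tx":-30,"ty":0,"tz":0,"wx":0,"wy":0,"wz":0,"gripper":0.28},{"tx":-60,"ty":0,"tz":0,"wx":0,"wy":0,"wz":0,"gripper":0.28},{"tx":-95,"ty":0,"tz":0,"wx":0,"wy":0,"wz":0,"gripper":0.28},{"tx":-120,"ty":0,"tz":0,"wx":0,"wy":0,"wz":0,"gripper":0.28},{"tx":-120,"ty":0,"tz":0,"wx":0,"wy":0,"wz":0,"gripper":0.28}]'
python3 -m jog '[{"tx":0,"ty":20,"tz":-35,"wx":0,"wy":0,"wz":0,"gripper":0.28},{"tx":0,"ty":40,"tz":-70,"wx":0,"wy":0,"wz":0,"gripper":0.28},{"tx":0,"ty":60,"tz":-105,"wx":0,"wy":0,"wz":0,"gripper":0.28},{"tx":0,"ty":75,"tz":-130,"wx":0,"wy":0,"wz":0,"gripper":0.28},{"tx":0,"ty":75,"tz":-130,"wx":0,"wy":0,"wz":0,"gripper":0.28},{"tx":0,"ty":75,"tz":-130,"wx":0,"wy":0,"wz":0,"gripper":0.28}]'
python3 -c "
from h import *
snap('scene','s9');snap('top','t9')
crop('s9',270,130,390,230,6,'s9a')"
```

```text
time: 11.18
ee_pos: [0.5628, -0.0019, 0.295]
tool_rot: [0.701, 0.118, 0.694, -0.118]
ft_force: [0.3, 0.0, 0.7]
opening: 0.024
time: 11.68
ee_pos: [0.464, 0.1126, 0.2951]
tool_rot: [0.701, 0.117, 0.693, -0.117]
ft_force: [0.6, 0.0, 0.6]
opening: 0.0238
```

View pics/s9.png

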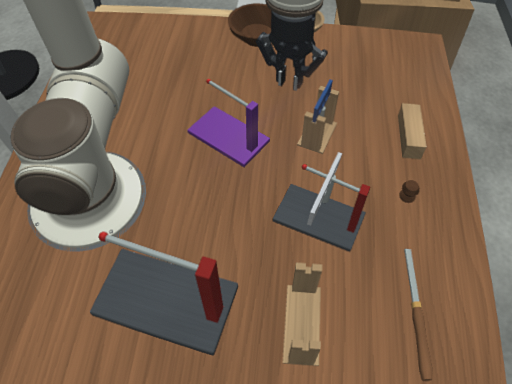

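View pics/s9a.png

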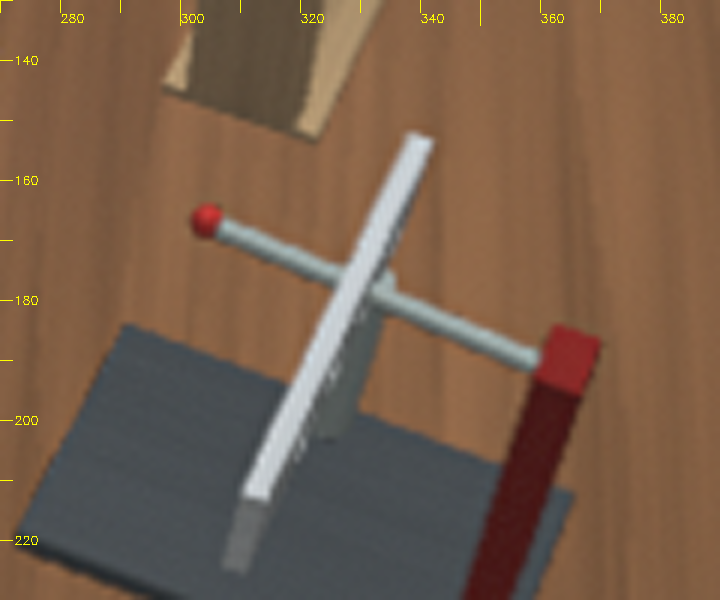

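It hangs free. I'll wait and check that it is level and still.

```bash
python3 -m jog '[{"tx":0,"ty":0,"tz":0,"wx":0,"wy":0,"wz":0,"gripper":0.28},{"tx":0,"ty":0,"tz":0,"wx":0,"wy":0,"wz":0,"gripper":0.28},{"tx":0,"ty":0,"tz":0,"wx":0,"wy":0,"wz":0,"gripper":0.28},{"tx":0,"ty":0,"tz":0,"wx":0,"wy":0,"wz":0,"gripper":0.28},{"tx":0,"ty":0,"tz":0,"wx":0,"wy":0,"wz":0,"gripper":0.28},{"tx":0,"ty":0,"tz":0,"wx":0,"wy":0,"wz":0,"gripper":0.28},{"tx":0,"ty":0,"tz":0,"wx":0,"wy":0,"wz":0,"gripper":0.28},{"tx":0,"ty":0,"tz":0,"wx":0,"wy":0,"wz":0,"gripper":0.28},{"tx":0,"ty":0,"tz":0,"wx":0,"wy":0,"wz":0,"gripper":0.28},{"tx":0,"ty":0,"tz":0,"wx":0,"wy":0,"wz":0,"gripper":0.28},{"tx":0,"ty":0,"tz":0,"wx":0,"wy":0,"wz":0,"gripper":0.28},{"tx":0,"ty":0,"tz":0,"wx":0,"wy":0,"wz":0,"gripper":0.28}]'
python3 -c "
from h import *
snap('scene','s10');snap('top','t10')
for a,b in(('s9','s10'),('t9','t10')):
  d=cv2.absdiff(cv2.imread(f'pics/{a}.png'),cv2.imread(f'pics/{b}.png')).max(2);print(d[140:240,265:375].max() if a=='s9' else d[80:180,225:310].max())
crop('t10',225,80,315,180,6,'t10a')"
```

```text
time: 12.78
ee_pos: [0.4649, 0.1114, 0.2944]
tool_rot: [0.701, 0.118, 0.693, -0.118]
ft_force: [-0.4, 0.5, 0.4]
opening: 0.0238
27
30
```

View pics/t10a.png

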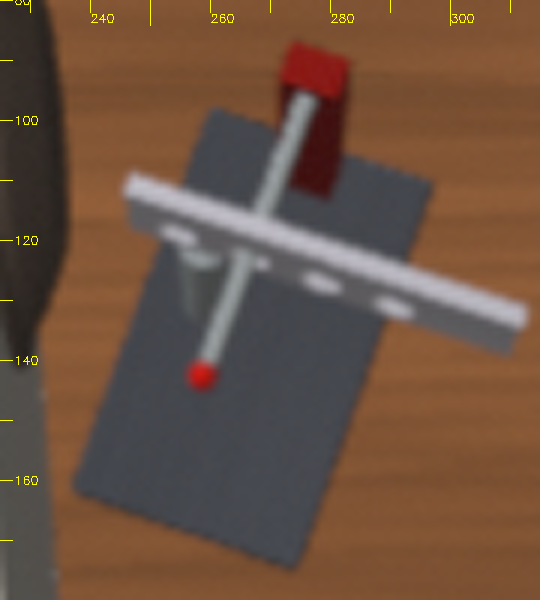

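```bash
python3 -c "
from h import *
snap('scene','s11');snap('top','t11')
for a,b,n in(('s10','s11','hang'),('t10','t11','hang')):
  d=cv2.absdiff(cv2.imread(f'pics/{a}.png'),cv2.imread(f'pics/{b}.png')).max(2)
  print(d[140:240,265:375].max() if a[0]=='s' else d[80:180,245:315].max(),'static',d[240:340,95:240].max() if a[0]=='s' else d[190:300,320:400].max())
def tri(a,ua,b,ub):
  o1,r1=ray(a,ua);o2,r2=ray(b,ub);A=np.c_[r1,-r2];k=np.linalg.lstsq(A,o2-o1,rcond=None)[0];P,Q=o1+k[0]*r1,o2+k[1]*r2;print(((P+Q)/2).round(4),np.linalg.norm(P-Q).round(4))
tri('s9',(340,152.8),'t10',(246.8,110.5));tri('s9',(312.8,212.5),'t10',(312.2,132.7))
crop('s11',270,130,390,230,6,'s11a')"
```

```text
27 static 9
9 static 8
[0.5793 0.0447 0.1839] 0.0017
[ 0.5279 -0.1048  0.1831] 0.0022
```

View pics/s11a.png

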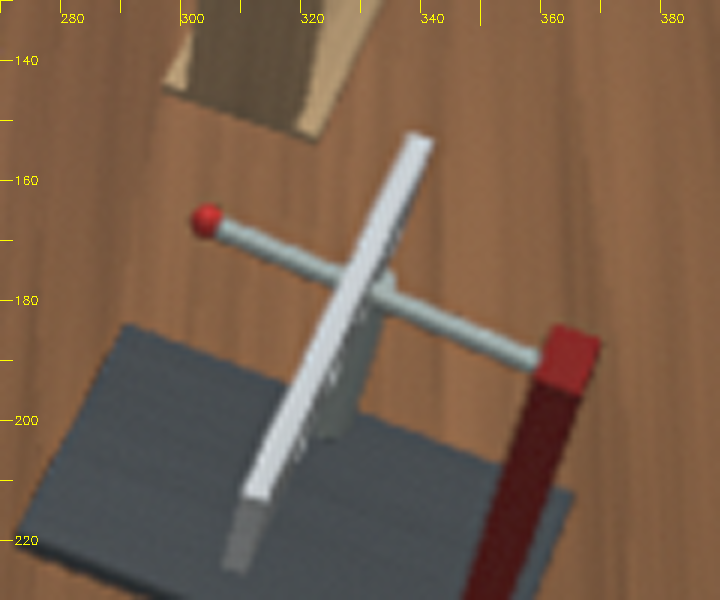

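The bar is level: its ends are at z 183.9 and 183.1 mm. The scene picture still shows a slight change at the bar, so I'll wait longer before handing in.

```bash
for i in 1 2 3 4; do python3 -m jog '[{"tx":0,"ty":0,"tz":0,"wx":0,"wy":0,"wz":0,"gripper":0.28},{"tx":0,"ty":0,"tz":0,"wx":0,"wy":0,"wz":0,"gripper":0.28},{"tx":0,"ty":0,"tz":0,"wx":0,"wy":0,"wz":0,"gripper":0.28},{"tx":0,"ty":0,"tz":0,"wx":0,"wy":0,"wz":0,"gripper":0.28},{"tx":0,"ty":0,"tz":0,"wx":0,"wy":0,"wz":0,"gripper":0.28},{"tx":0,"ty":0,"tz":0,"wx":0,"wy":0,"wz":0,"gripper":0.28},{"tx":0,"ty":0,"tz":0,"wx":0,"wy":0,"wz":0,"gripper":0.28},{"tx":0,"ty":0,"tz":0,"wx":0,"wy":0,"wz":0,"gripper":0.28},{"tx":0,"ty":0,"tz":0,"wx":0,"wy":0,"wz":0,"gripper":0.28},{"tx":0,"ty":0,"tz":0,"wx":0,"wy":0,"wz":0,"gripper":0.28},{"tx":0,"ty":0,"tz":0,"wx":0,"wy":0,"wz":0,"gripper":0.28},{"tx":0,"ty":0,"tz":0,"wx":0,"wy":0,"wz":0,"gripper":0.28}]' | head -1; done
python3 -c "
from h import *
for k in range(4): snap('scene',f's2{k}');snap('top',f't2{k}')
L=[cv2.imread(f'pics/s{k}.png') for k in(11,20,21,22,23)]
for i in range(1,5):
  d=cv2.absdiff(L[0],L[i]).max(2)[140:240,265:375];print(d.max(),(d>15).sum(),np.argwhere(d>15)[:5].tolist(), cv2.absdiff(L[1],L[i]).max(2)[140:240,265:375].max())
print(manip.observe()['ft_force'])"
```

```text
time: 13.98
time: 14.98
time: 15.98
time: 16.98
21 2 [[57, 56], [67, 47]] 0
22 2 [[57, 56], [67, 47]] 7
21 2 [[57, 56], [67, 47]] 6
22 2 [[57, 56], [67, 47]] 8
[ 0.43146119 -0.19694203 -0.02110225]
```

It is now still (differences at noise level), so I'm handing in.

```bash
python3 -c "
from cell import ticket
print(ticket.finish_job())"
```

```text
the job is handed in; nothing more can be done
None
```

The aluminium tool rest with the off-centre post is hanging level and still on the peg of the small grey and red stand. I hung it through its y = +30 hole, the one under its centre of mass. The job was handed in about 17 s into the 48 s limit.

- **Level:** in the last pictures the two ends of the bar's top edge are at z = 183.9 mm and 183.1 mm. That is within about 1 mm over 160 mm, and camera calibration is only good to about 2 mm.
- **Still:** shortly after release the pictures still changed slightly at the bar. After about 4 s more, they differed only by noise.
- **Hole:** the top view shows the peg through the second hole from the post end.
- **Forces:** the highest wrist force reported at the end of any move was about 5 N. The gripper is clear of everything and reads about 0 N.
- **Blue tool rest:** it was not touched and is still in its cradle in the full scene picture taken after the release.

One measurement disagreed. My first fit of the bar's pose in the gripper was bad, because the gripper hid the bar's near end in the wrist picture. I threw that fit out; the visible far end and the scene camera both confirmed the grasp was where I expected.

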